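Release the cam lock and push the board slide home under the test probes

TASK

Bring the circuit board under the test probes: first push the red lever gently round clockwise, seen from above, with a fingertip until the cam's low point faces the slide (lever over the yellow mark), and only then push the blue slide by the rear of its green push plate fully home against its stops. Push only, never grip or squeeze the lever; do not touch or lift the board, which rides along in its nest, and leave the cam low and the other things on the counter where they are.

Things in the scene. Friction and masses are not known exactly. Their poses are not given: they have to be found in the camera images.
- fixture: Board test fixture fixed to the counter: aluminium base plate, 295 x 110 mm, top 12 mm above the counter. Origin on the counter; its +x axis is the slide's forward direction, z up; the plate spans x -165 to +130 mm, y -55 to +55 mm. A grey probe bridge spans the slide at x = -20 mm (16 mm thick, top 63 mm above the counter, 108 mm wide). Its +x points to the robot's left, turned up to 20 degrees away from the robot.
- cam_axis (a point): Point on the cam's upright pivot axis, 45 mm above the counter, at x = +85 mm, y = 0 of the fixture. The steel cam is an eccentric disc of 64 mm diameter, 16 mm off its pivot, 14 to 30 mm above the counter; it really blocks the slide's steel roller until it is turned low. A black hub of 20 mm diameter on the pivot reaches 60 mm high.
- lever_end (a point): Centre of the round end of the red cam lever, 62 mm from the pivot and 50 mm above the counter. The lever is an upright flat bar 10 mm thick, 32 to 56 mm above the counter, from the pivot out to the round end (18 mm diameter, 42 to 70 mm high); its flat sides can be pushed anywhere between hub and round end.
- cam (a joint): Cam angle, rad, growing clockwise seen from above. 0: the high lobe points at the slide and the lever points along the fixture's +y. At angle q the lever points at (pi/2 - q) from the fixture's +x, anticlockwise seen from above. pi (3.14): low point towards the slide, lever along the fixture's -y over the yellow mark on the plate. Stops at 0 and 3.6; starts at 0.6 to 1.2. Friction holds it where it is left; it takes about 3 to 5 N at 50 mm from the pivot.
- push_plate (a point): Middle of the rear (pushed) face of the slide's green push plate, on the centre line (y = 0) of the fixture, 37 mm above the counter. The plate is 96 mm wide (along the fixture's y), 12 mm thick, its top 46 mm above the counter; the face looks along the fixture's -x. It rides just over two dark rails beside the slide (tops 26 mm above the counter, 67 mm apart, 87 mm over all), so keep the fingertips about 28 to 36 mm above the counter while pushing.
- slide (a joint): Forward travel of the blue slide along the fixture's +x, m: 0 at the start, 0.050 fully home against its stops. It takes about 3 N and stays where it is left; with the cam not low it is blocked on the way.
- board_seat (a point): Centre of the floor of the nest in the slide, where the underside of the board rests, 26 mm above the counter; it moves with the slide.
- board: Loose green circuit board on brass feet, 50 x 70 x 14 mm, lying in the nest of the slide; origin at the centre of its underside. It stands 14 mm above the nest floor and about 2 mm loose in the nest.
- fuses: Loose white and red carton, 32 x 52 x 14 mm, near the lever; bystander. Origin at the centre of its underside.
- tin: Loose round green tin, 65 mm diameter, 30 mm high, on the counter to the left; bystander. Origin at the centre of its underside.
- pliers: Loose pliers with blue grips, 44 x 139 x 11 mm, lying at the right end of the counter; bystander. Origin at the centre of its underside.
- heatsink: Loose finned heat sink, 30 x 40 x 24 mm; bystander. Origin at the centre of its underside.
- battery: Loose block battery standing upright, 18 x 27 x 46 mm; bystander. Origin at the centre of its underside.
Mind the look-alikes: they are no part of the job. Leave any pink look-alike of the board alone.

How it is judged:
By the outcome, as a careful person would: the job done as asked, in the order asked, and still so for the second after the job is handed in, with the robot touching nothing.
It also fails if it takes over 43 s, if anything falls off the work surface, if the arm or the gripper's body presses on something with over 40 N, if the wrist force passes 120 N, or if a joint passes its speed limit or range.

ROBOT

A 6-joint arm with a two-finger parallel gripper is mounted at the origin on the work surface; the furniture and walls round the work are solid. World frame = base frame: x ahead of the robot, y to its left, z up, the work surface at z = 0. Lengths are in m, angles in rad, forces in N, time in s.
With the tool pointing down it reaches from about 0.25 to 0.775 m from the base axis. Payload 4 kg.
Tool frame: the origin (TCP) lies at the centre of the arm's flange, where the gripper is bolted on; the fingertips stand 199 mm ahead of it and the grasp point (between the pads) lies 180 mm ahead of it (robot.tcp_to_tips is the z of the fingertips in the tool frame, in m); z points along the fingers, y is the line along which they close (so a half turn about z gives the same grasp; the last joint's range is limited). The gripper opens to 94 mm and grips with 3 to 60 N. Pads are 16 mm wide; open, the fingers measure 119 mm over their backs; the gripper's body (75 mm by 177 mm) begins 78 mm behind the grasp point.
Start: joints at [1.224, 0.087, 1.371, -0, 1.684, -0.103], TCP at [0.133, 0.534, 0.405] pointing down, gripper open.
Joint ranges: [-3.1, 3.1], [-0.76, 2.03], [0.27, 2.55], [-1.08, 4.22], [0.17, 2.65], [-2.57, 2.57]. Speed limits (rad/s): [2.79, 2.79, 3.14, 3.14, 3.14, 3.14].

INTERFACE

Orientations are given as [roll, pitch, yaw] about the fixed x, y, z axes, in that order (R = Rz(yaw) Ry(pitch) Rx(roll)).
In Python, from bench import robot gives the robot as it stands.
- The arm moves only by the tool play_rows, never from a script. Its arguments are lists of equal length, an entry for each row: "translation": the shift along the tool's x, y, z scaled (see below), a list of three; "twist": the turn, a rotation vector about the tool's x, y, z scaled (see below), a list of three; "gripper": the opening, from -1 (shut) to 1 (fully open). A call has 1 to 8 rows; each row shifts and turns the commanded pose from where the row before left it, along the tool's axes as they then stand; what a row does not reach is not made up. The controller multiplies each number of a shift by 0.04 m and each number of a turn by 0.1 rad. A row lasts 1/10 s, in which the tool goes at most 50 mm and 8.59 degrees, less where a joint would pass 70% of its speed; a pose out of reach is approached as far as the arm can. A call with a number of a shift or a turn outside -1 to 1 is refused whole. A call with a gripper value outside its range is refused whole. The fingers move at their own pace and stop on an object; the grip force is fixed at half the most. Time passes only in rows, so rows that do not move let the fingers close. It gives the time, the measured TCP pose, the force, the opening and the grip force at its end, in the units of the state.
- robot.get_obs(): the state, without advancing time (a new reading comes with each control period).
- robot.snapshot(name): name is "scene" or "side" or "wrist"; returns the picture (400x640x3 uint8, red, green, blue); there is no depth.
- robot.camera_model(name): a dict with "camera_matrix" (3x3 intrinsics, pixels), "rvec" (rotation vector, rad) and "tvec" (3), from world to camera coordinates, as OpenCV has them. Camera axes: x right, y down, z forward; pixel columns grow to the right and rows downward; lengths in m; the calibration is good to about 2 mm. A picture is of the moment at which its call begins: read the wrist's pose just before it. camera_model takes no time and is no camera call; for the wrist camera it gives the pose at the moment of the call.
- robot.close_job(): hands the job in; it is judged then, once.
Trained networks look in the newest picture that a camera, given by its name, has taken for a name from the list of things; names that differ only in an ending like _2 or _b are one class to them, and where a whole thing is asked for, a point or a joint stands for the part that bears it (a point fixed in the world has none). Each returns a list of dicts, best first, with "score" (0 to 1); they miss things now and then, are a little off and sometimes report something else, mostly with a low value. They report only what shows in the picture. A call takes as long as a camera call. They do not tell look-alikes from the thing itself.
- robot.recognise(name, camera): "centre" ([x, y, z] in m, in world coordinates, good to about 4 mm: the middle of the surface that is visible of it).
- robot.spot_point(name, camera): "centre" ([x, y, z] in m, in world coordinates, good to about 4 mm: a listed point, or the origin of a listed thing).
The state is a dict: "time": time; "joint_positions": joint angles; "qvel": joint speeds; "joint_torque": joint torques, N m; "tool_pos": TCP position; "ee_rot": TCP orientation; "wrist_force": force on the tool from outside, world axes, zero at the start; "wrist_torque": the same for the moment, N m; "width": finger opening in m; "finger_force": force on a finger pad.
Only numpy, scipy, OpenCV 4.12 (cv2) and the standard library are available. Lean on these libraries where they do the work, as an engineer would, in place of code of your own. Each camera call takes 0.05 s, during which the arm holds its last target. There are 200 camera calls.

## Working session

There is one attempt and no reset: what is moved stays moved. The work goes in short steps, Python scripts to look and compute and a tool call to move; the robot and the scene stay as the last step left them, time stands still between calls to the robot, and variables do not carry over. Pictures are saved under pics/ and viewed, at most 10 in all, crops included, and the job is handed in when it is done.

Besides the shell and the picture viewer there is one more tool, called after ">>>" in YAML: its name, and indented under it one key for each argument. play_rows: Moves the arm, as the interface text tells. Its arguments: {"type":"object","properties":{"translation":{"type":"array","items":{"type":"array","items":{"type":"number","minimum":-1,"maximum":1}}},"twist":{"type":"array","items":{"type":"array","items":{"type":"number","minimum":-1,"maximum":1}}},"gripper":{"type":"array","items":{"type":"number"}}},"required":["translation","twist","gripper"]}

```bash
mkdir -p pics; cat > h.py <<'E'
import numpy as np,cv2
from bench import robot
def snap(c,n):
    im=robot.snapshot(c); cv2.imwrite(f'pics/{n}.png',im[:,:,::-1]); return im
E
python3 - <<'E'
from h import *
o=robot.get_obs(); print(o['time'],o['tool_pos'],o['ee_rot'],o['width'])
for c in ['scene','side']:
    snap(c,c+'0')
    for n in ['cam_axis','lever_end','push_plate','board_seat','fixture','fuses','heatsink','battery','tin','board']:
        print(c,n,[(np.round(d['centre'],3).tolist(),round(d['score'],2)) for d in robot.spot_point(n,c)[:2]])
E
```

```text
0.0 [0.13272078 0.53363596 0.40350504] [-3.13942360e+00 -2.50511596e-04  2.89781171e+00] 0.09389713362070366
scene cam_axis [([0.482, 0.019, 0.044], 0.78)]
scene lever_end [([0.47, 0.075, 0.048], 0.68)]
scene push_plate [([0.448, -0.217, 0.035], 0.52)]
scene board_seat [([0.455, -0.164, 0.029], 0.54)]
scene fixture []
scene fuses [([0.481, 0.136, -0.003], 0.72), ([0.419, -0.381, -0.004], 0.61)]
scene heatsink [([0.506, 0.35, -0.003], 0.66)]
scene battery [([0.414, 0.361, 0.001], 0.69)]
scene tin []
scene board [([0.332, 0.121, 0.001], 0.62), ([0.462, -0.161, 0.027], 0.56)]
side cam_axis [([0.484, 0.012, 0.046], 0.87), ([0.456, -0.162, 0.025], 0.71)]
side lever_end [([0.471, 0.08, 0.052], 0.56), ([0.482, 0.135, 0.0], 0.53)]
side push_plate [([0.447, -0.215, 0.038], 0.72)]
side board_seat [([0.463, -0.163, 0.023], 0.84)]
side fixture [([0.468, -0.071, -0.002], 0.89)]
side fuses [([0.421, -0.38, -0.004], 0.72), ([0.48, 0.135, 0.001], 0.71)]
side heatsink []
side battery [([0.415, 0.365, -0.003], 0.48), ([0.37, 0.31, 0.002], 0.27)]
side tin [([0.37, 0.31, 0.0], 0.58)]
side board [([0.455, -0.159, 0.025], 0.92), ([0.503, 0.349, -0.001], 0.71)]
```

View pics/scene0.png

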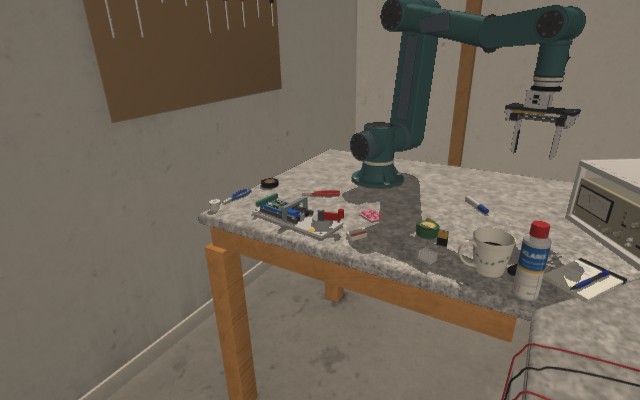

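View pics/side0.png

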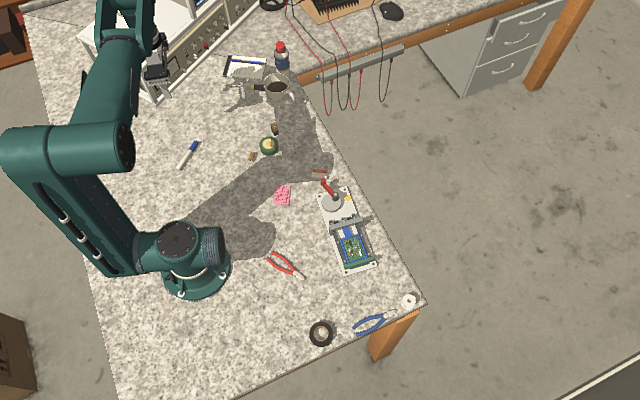

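The fixture's +x axis is turned about 9° away from the robot. The lever end shows at side-image pixel (324,182) and the push plate at about (357,267). The cam angle comes out near 1.2 rad, within the stated range. I'm moving to hover near the lever, gripper shut.

>>> play_rows:
  translation:
    - [-0.75, -0.705, 0]
    - [-0.75, -0.705, 0]
    - [-0.75, -0.705, 0]
    - [-0.75, -0.705, 0.1]
    - [-0.75, -0.705, 0.2]
    - [-0.75, -0.705, 0.2]
    - [-0.75, -0.705, 0.2]
    - [-0.75, -0.705, 0.2]
  twist:
    - [0, 0, 0]
    - [0, 0, 0]
    - [0, 0, 0]
    - [0, 0, 0]
    - [0, 0, 0]
    - [0, 0, 0]
    - [0, 0, 0]
    - [0, 0, 0]
  gripper: [-1, -1, -1, -1, -1, -1, -1, -1]

```text
time: 1.9
tool_pos: [0.3117, 0.2554, 0.3687]
ee_rot: [3.141, 0.001, 2.898]
wrist_force: [0.1, -0.3, 0.5]
width: 0.0338
finger_force: 0.0
```

>>> play_rows:
  translation:
    - [-0.75, -0.705, 0.2]
    - [-0.75, -0.705, 0.2]
    - [-0.75, -0.705, 0.2]
    - [-0.75, -0.705, 0.2]
    - [-0.75, -0.705, 0.2]
    - [-0.75, -0.705, 0.1]
    - [0, 0, 0]
    - [0, 0, 0]
  twist:
    - [0, 0, 0]
    - [0, 0, 0]
    - [0, 0, 0]
    - [0, 0, 0]
    - [0, 0, 0]
    - [0, 0, 0]
    - [0, 0, 1]
    - [0, 0, 1]
  gripper: [-1, -1, -1, -1, -1, -1, -1, -1]

```text
time: 2.7
tool_pos: [0.4456, 0.0478, 0.3243]
ee_rot: [-3.141, -0.001, 2.691]
wrist_force: [0.1, 0.8, 0.4]
width: 0.0007
finger_force: 0.0
```

>>> play_rows:
  translation:
    - [0, 0, 0]
    - [0, 0, 0]
    - [0, 0, 0]
    - [0, 0, 0]
    - [0, 0, 0]
    - [0, 0, 0]
    - [0, 0, 0]
    - [0, 0, 0]
  twist:
    - [0, 0, 1]
    - [0, 0, 1]
    - [0, 0, 1]
    - [0, 0, 1]
    - [0, 0, 1]
    - [0, 0, 1]
    - [0, 0, 1]
    - [0, 0, 1]
  gripper: [-1, -1, -1, -1, -1, -1, -1, -1]

```text
time: 3.5
tool_pos: [0.445, 0.0492, 0.3248]
ee_rot: [3.141, 0.0, 1.894]
wrist_force: [0.7, 0.4, -0.0]
width: 0.0005
finger_force: 0.0
```

>>> play_rows:
  translation:
    - [0, 0, 0]
    - [0, 0, 0]
    - [0, 0, 0]
  twist:
    - [0, 0, 1]
    - [0, 0, 0.28]
    - [0, 0, 0]
  gripper: [-1, -1, -1]

```text
time: 3.8
tool_pos: [0.4451, 0.0492, 0.3247]
ee_rot: [3.141, -0.0, 1.771]
wrist_force: [0.4, -0.2, 0.1]
width: 0.0004
finger_force: 0.0
```

```bash
python3 - <<'E'
from h import *
o=robot.get_obs(); print(o['time'],o['tool_pos'],o['ee_rot'],o['width'])
snap('wrist','w0')
for n in ['cam_axis','lever_end','push_plate']:
    print(n,[(np.round(d['centre'],3).tolist(),round(d['score'],2)) for d in robot.spot_point(n,'wrist')[:2]])
m=robot.camera_model('wrist')
o=np.array([.483,.0155]);
for P in [(.483,.0155,.06),(.4705,.0775,.07)]:
    print(cv2.projectPoints(np.array([P]),m['rvec'],m['tvec'],m['camera_matrix'],None)[0].ravel())
E
```

```text
3.8 [0.44505023 0.04922525 0.32473659] [ 3.14141587e+00 -9.74345130e-05  1.77095566e+00] 0.00044691646645269825
cam_axis []
lever_end [([0.467, 0.072, 0.046], 0.63)]
push_plate []
[355.62764426 261.6103808 ]
[360.39603668 186.60513229]
```

View pics/w0.png

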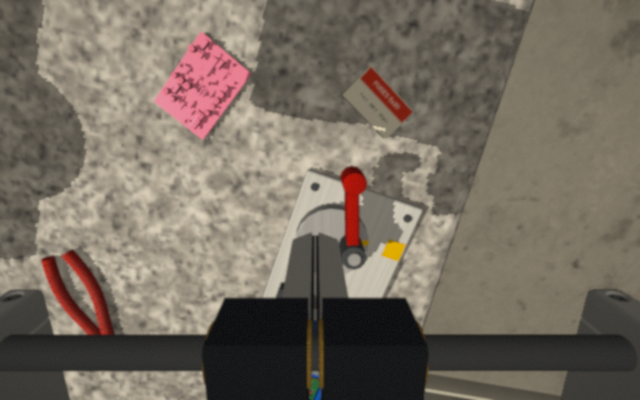

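Hub at pixel (354,258), lever end at (353,180), closed fingertips left of the bar at (316,240), yellow mark at (394,250). That agrees with the estimate to about 3 mm. I'm going down beside the lever, making contact, then sweeping.

>>> play_rows:
  translation:
    - [0, 0, 0.6]
    - [0, 0, 0.6]
    - [0, 0, 0.6]
    - [0, 0, 0.37]
    - [0, 0, 0]
    - [0, 0.1, 0]
    - [0, 0.1, 0]
    - [0, 0.05, 0]
  twist:
    - [0, 0, 0]
    - [0, 0, 0]
    - [0, 0, 0]
    - [0, 0, 0]
    - [0, 0, 0]
    - [0, 0, 0]
    - [0, 0, 0]
    - [0, 0, 0]
  gripper: [-1, -1, -1, -1, -1, -1, -1, -1]

```text
time: 4.8
tool_pos: [0.4558, 0.0513, 0.2393]
ee_rot: [3.139, 0.001, 1.77]
wrist_force: [-2.7, -1.5, 2.3]
width: 0.0007
finger_force: 1.5
```

>>> play_rows:
  translation:
    - [0.039, 0.097, 0]
    - [0.039, 0.097, 0]
    - [0.039, 0.097, 0]
    - [0.039, 0.097, 0]
    - [0.039, 0.097, 0]
    - [0.039, 0.097, 0]
  twist:
    - [0, 0, 1]
    - [0, 0, 1]
    - [0, 0, 1]
    - [0, 0, 1]
    - [0, 0, 1]
    - [0, 0, 1]
  gripper: [-1, -1, -1, -1, -1, -1]

```text
time: 5.4
tool_pos: [0.4781, 0.0601, 0.2389]
ee_rot: [-3.139, -0.002, 1.166]
wrist_force: [-4.1, 3.5, 3.5]
width: 0.0005
finger_force: 2.3
```

```bash
python3 - <<'E'
from h import *
o=robot.get_obs(); print(o['time'],o['tool_pos'],o['ee_rot'],o['wrist_force'])
snap('wrist','w1')
E
```

```text
5.4 [0.47806431 0.06012097 0.23885302] [-3.13904011e+00 -1.81982297e-03  1.16623114e+00] [-4.08294062  3.46226832  3.51119981]
```

View pics/w1.png

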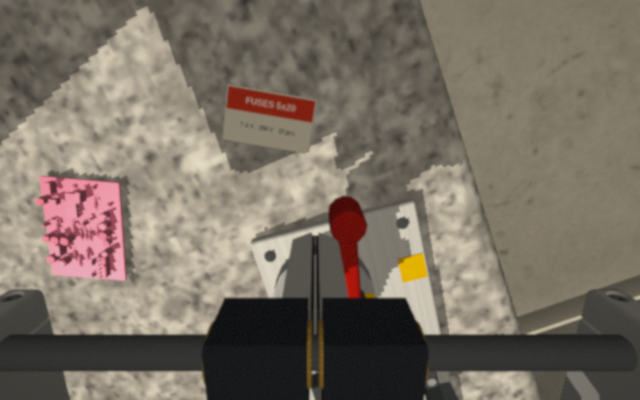

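The lever is moving with the finger: round end at (347,215), carton untouched, about 5 N. Continuing the same arc.

>>> play_rows:
  translation:
    - [0.039, 0.097, 0]
    - [0.039, 0.097, 0]
    - [0.039, 0.097, 0]
    - [0.039, 0.097, 0]
    - [0.039, 0.097, 0]
    - [0.039, 0.097, 0]
    - [0.039, 0.097, 0]
  twist:
    - [0, 0, 1]
    - [0, 0, 1]
    - [0, 0, 1]
    - [0, 0, 1]
    - [0, 0, 1]
    - [0, 0, 1]
    - [0, 0, 1]
  gripper: [-1, -1, -1, -1, -1, -1, -1]

```text
time: 6.15
tool_pos: [0.5063, 0.0519, 0.2388]
ee_rot: [-3.138, -0.005, 0.468]
wrist_force: [1.2, 6.7, -1.1]
width: 0.0009
finger_force: 2.5
```

>>> play_rows:
  translation:
    - [0.039, 0.097, 0]
    - [0.039, 0.097, 0]
    - [0.039, 0.097, 0]
    - [0.039, 0.097, 0]
    - [0, 0, 0]
  twist:
    - [0, 0, 1]
    - [0, 0, 1]
    - [0, 0, 1]
    - [0, 0, 1]
    - [0, 0, 0]
  gripper: [-1, -1, -1, -1, -1]

```text
time: 6.65
tool_pos: [0.5176, 0.0384, 0.239]
ee_rot: [-3.139, -0.005, 0.07]
wrist_force: [2.2, 4.8, -1.4]
width: 0.0006
finger_force: 1.8
```

```bash
python3 - <<'E'
from h import *
o=robot.get_obs(); print(o['time'],o['tool_pos'],o['ee_rot'],o['wrist_force'])
snap('wrist','w2')
for c in ['side','wrist','scene']:
  snap(c,c+'2')
  for n in ['cam_axis','lever_end','push_plate']:
    print(c,n,[(np.round(d['centre'],3).tolist(),round(d['score'],2)) for d in robot.spot_point(n,c)[:2]])
E
```

```text
6.65 [0.51759682 0.03835741 0.23898255] [-3.13887583 -0.00542265  0.07012043] [ 2.16406926  4.77407878 -1.37640602]
side cam_axis [([0.483, 0.016, 0.045], 0.7)]
side lever_end [([0.477, 0.134, -0.002], 0.72), ([0.483, 0.012, 0.044], 0.34)]
side push_plate [([0.448, -0.218, 0.037], 0.92)]
wrist cam_axis []
wrist lever_end [([0.543, 0.022, 0.051], 0.75)]
wrist push_plate []
scene cam_axis [([0.415, 0.362, -0.0], 0.69), ([0.483, 0.018, 0.043], 0.6)]
scene lever_end [([0.546, 0.021, 0.054], 0.52)]
scene push_plate [([0.451, -0.217, 0.036], 0.64)]
```

View pics/w2.png

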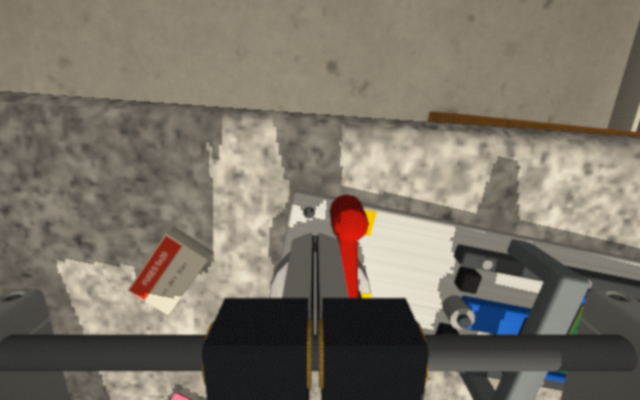

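Lever end at (349,218), the yellow mark just showing beyond it at (371,222). About 0.22 rad to go.

>>> play_rows:
  translation:
    - [0.029, 0.073, 0]
    - [0.029, 0.073, 0]
    - [0.029, 0.073, 0]
    - [0, 0, 0]
  twist:
    - [0, 0, 0.75]
    - [0, 0, 0.75]
    - [0, 0, 0.75]
    - [0, 0, 0]
  gripper: [-1, -1, -1, -1]

```text
time: 7.7
tool_pos: [0.5209, 0.0292, 0.239]
ee_rot: [-3.139, -0.005, -0.155]
wrist_force: [3.0, 3.5, -0.7]
width: 0.0003
finger_force: 1.9
```

>>> play_rows:
  translation:
    - [0, -0.3, 0]
    - [0, -0.4, 0]
    - [0, 0, -0.8]
    - [0, 0, -0.9]
    - [0, 0, -0.9]
    - [0, 0, 0]
  twist:
    - [0, 0, 0]
    - [0, 0, 0]
    - [0, 0, 0]
    - [0, 0, 0]
    - [0, 0, 0]
    - [0, 0, 0]
  gripper: [-1, -1, -1, -1, -1, -1]

```text
time: 8.3
tool_pos: [0.5251, 0.057, 0.3486]
ee_rot: [-3.141, -0.012, -0.154]
wrist_force: [0.3, -0.9, 1.0]
width: 0.0005
finger_force: 0.0
```

```bash
python3 - <<'E'
from h import *
o=robot.get_obs(); print(o['time'],o['tool_pos'],o['ee_rot'],o['wrist_force'])
snap('wrist','w3')
for c in ['wrist','scene']:
  if c!='wrist': snap(c,c+'3')
  for n in ['cam_axis','lever_end']:
    print(c,n,[(np.round(d['centre'],3).tolist(),round(d['score'],2)) for d in robot.spot_point(n,c)[:2]])
m=robot.camera_model('wrist'); print(m)
E
```

```text
8.3 [0.52508772 0.05697586 0.34858792] [-3.14054633 -0.01177457 -0.15374391] [ 0.32400647 -0.87780423  0.96684701]
wrist cam_axis [([0.486, 0.015, 0.046], 0.58)]
wrist lever_end [([0.54, 0.006, 0.048], 0.97)]
scene cam_axis [([0.483, 0.02, 0.043], 0.81)]
scene lever_end [([0.543, 0.006, 0.052], 0.67)]
{'camera_matrix': array([[344.99378378,   0.        , 314.77067316],
       [  0.        , 344.99378378, 197.68220575],
       [  0.        ,   0.        ,   1.        ]]), 'rvec': array([-1.90930827,  2.22991072,  0.32170812]), 'tvec': array([0.13653892, 0.47343149, 0.47398286])}
```

View pics/w3.png

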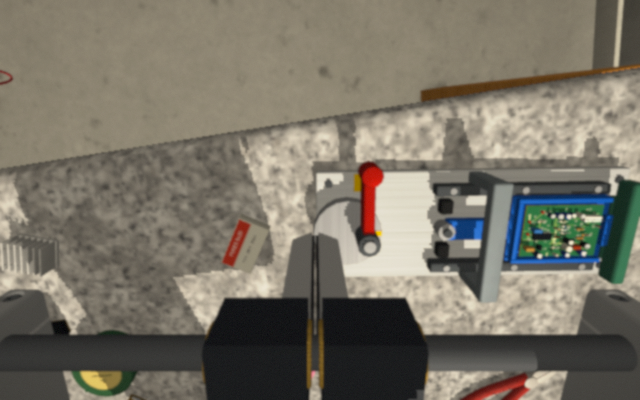

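```bash
cat >> h.py <<'E'
def onplane(px,m,z):
    R=cv2.Rodrigues(m['rvec'])[0]; C=-R.T@m['tvec']
    d=R.T@np.linalg.inv(m['camera_matrix'])@np.array([px[0],px[1],1.])
    return C+d*(z-C[2])/d[2]
E
python3 - <<'E'
from h import *
m=robot.camera_model('wrist'); im=cv2.imread('pics/w3.png'); hsv=cv2.cvtColor(im,cv2.COLOR_BGR2HSV)
y=cv2.inRange(hsv,(20,150,120),(35,255,255))
n,l,s,c=cv2.connectedComponentsWithStats(y)
for i in range(1,n):
    if s[i,4]>8: print('yellow',s[i],c[i],onplane(c[i],m,.012).round(4),onplane(c[i],m,.03).round(4))
r=cv2.inRange(hsv,(0,180,90),(8,255,255))|cv2.inRange(hsv,(172,180,90),(180,255,255))
r[:,:340]=0;r[:,400:]=0;r[260:]=0
for row in (190,200,210,220,230):
    x=np.where(r[row])[0]; p=onplane((x.mean(),row),m,.056); print(row,x.min(),x.max(),p.round(4))
h=onplane((369.5,243),m,.06);print('hub',h.round(4)); print('end',onplane((371.5,173.5),m,.07).round(4))
# edges of plate, z .012
for a,b in [((317,171),(425,168)),((345,277),(430,272))]:
    A,B=onplane(a,m,.012),onplane(b,m,.012); d=A-B; print('fx yaw',np.degrees(np.arctan2(d[1],d[0])),A.round(4))
k=cv2.resize(im[150:290,290:450],None,fx=5,fy=4.25); cv2.imwrite('pics/k3.png',cv2.resize(im[150:290,290:450],(688,600),interpolation=cv2.INTER_CUBIC))
E
```

```text
yellow [354 174   7  17  94] [356.81914894 182.56382979] [0.5208 0.0181 0.012 ] [0.5256 0.0197 0.03  ]
yellow [376 231   5   5  23] [378.         232.82608696] [0.4684 0.0039 0.012 ] [0.4762 0.0063 0.03  ]
190 364 373 [0.5251 0.0135 0.056 ]
200 363 373 [0.5169 0.0148 0.056 ]
210 363 373 [0.5085 0.0157 0.056 ]
220 363 373 [0.5    0.0167 0.056 ]
230 363 373 [0.4913 0.0177 0.056 ]
hub [0.4815 0.0181 0.06  ]
end [0.5415 0.0116 0.07  ]
fx yaw 82.75734420356595 [0.5372 0.0526 0.012 ]
fx yaw 84.87145964654823 [0.4262 0.0413 0.012 ]
```

View pics/k3.png

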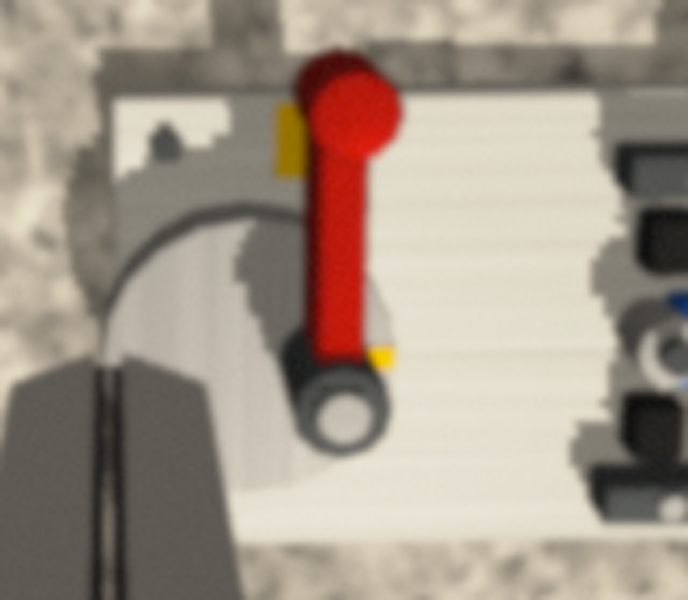

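```bash
python3 - <<'E'
from h import *
from scipy.spatial.transform import Rotation as Ro
m=robot.camera_model('wrist'); o=robot.get_obs()
def T(R,t): M=np.eye(4);M[:3,:3]=R;M[:3,3]=t;return M
cw=T(cv2.Rodrigues(m['rvec'])[0],np.ravel(m['tvec'])); wt=T(Ro.from_euler('xyz',o['ee_rot']).as_matrix(),o['tool_pos']); ct=cw@wt
for f,p,e in [('w0',[.44505,.049225,.324737],[3.141416,-.0001,1.770956]),('w1',[.478064,.060121,.238853],[-3.13904,-.00182,1.166231])]:
    M=ct@np.linalg.inv(T(Ro.from_euler('xyz',e).as_matrix(),p))
    mm=dict(camera_matrix=m['camera_matrix'],rvec=cv2.Rodrigues(M[:3,:3])[0].ravel(),tvec=M[:3,3])
    im=cv2.imread(f'pics/{f}.png');y=cv2.inRange(cv2.cvtColor(im,cv2.COLOR_BGR2HSV),(20,150,120),(35,255,255))
    n,l,s,c=cv2.connectedComponentsWithStats(y)
    for i in range(1,n):
        if s[i,4]>25:
            P=onplane(c[i],mm,.012);d=P[:2]-[.4818,.0175]; print(f,s[i],P.round(4),'dir',np.degrees(np.arctan2(d[1],d[0])),np.hypot(*d))
    if f=='w0':
        print('hub',onplane((354,258),mm,.06).round(4))
        A,B=onplane((408,218),mm,.012),onplane((315,187),mm,.012);d=A-B;print('holes',A,B,np.degrees(np.arctan2(d[1],d[0])),np.hypot(*d[:2]))
E
```

```text
w0 [382 240  23  21 312] [0.5269 0.009  0.012 ] dir -10.697669378726147 0.04589899954169283
hub [0.4826 0.0156 0.06  ]
holes [0.53177235 0.0418259  0.012     ] [0.44395115 0.05338448 0.012     ] -7.497883661516336 0.08857857176667903
w1 [398 254  29  28 604] [0.5255 0.0093 0.012 ] dir -10.668599532306711 0.04447441755677663
w1 [366 293   8   4  26] [0.4923 0.001  0.012 ] dir -57.54241790181597 0.019598162947007353
```

Lever at −6 to −7° against a target of about −8°, so it is over the mark to within about 2°. The cam is low. Next is moving behind the push plate.

>>> play_rows:
  translation:
    - [-0.09, 0.86, 0]
    - [-0.09, 0.86, 0]
    - [-0.09, 0.86, 0]
    - [-0.09, 0.86, 0]
    - [-0.09, 0.86, 0]
    - [-0.09, 0.86, 0]
    - [-0.09, 0.86, 0]
    - [-0.09, 0.86, 0]
  twist:
    - [0, 0, 0]
    - [0, 0, 0]
    - [0, 0, 0]
    - [0, 0, 0]
    - [0, 0, 0]
    - [0, 0, 0]
    - [0, 0, 0]
    - [0, 0, 0]
  gripper: [-1, -1, -1, -1, -1, -1, -1, -1]

```text
time: 9.4
tool_pos: [0.4522, -0.2121, 0.3403]
ee_rot: [-3.141, 0.003, -0.155]
wrist_force: [0.9, -0.3, 0.4]
width: 0.0005
finger_force: 0.0
```

>>> play_rows:
  translation:
    - [-0.1, 0.86, 0]
    - [0, 0, 0]
    - [0, 0, 0]
  twist:
    - [0, 0, 0]
    - [0, 0, 0]
    - [0, 0, 0]
  gripper: [-1, -1, -1]

```text
time: 9.7
tool_pos: [0.4433, -0.2447, 0.3405]
ee_rot: [-3.14, 0.002, -0.157]
wrist_force: [0.2, 1.0, 0.5]
width: 0.0005
finger_force: 0.0
```

```bash
python3 - <<'E'
from h import *
o=robot.get_obs(); print(o['time'],o['tool_pos'],o['ee_rot'],o['wrist_force'])
snap('wrist','w4'); print(robot.spot_point('push_plate','wrist'))
snap('side','s4'); print(robot.spot_point('push_plate','side'))
E
```

```text
9.7 [ 0.44334736 -0.24468364  0.34046731] [-3.13972331e+00  2.32298315e-03 -1.56935997e-01] [0.16030126 0.95498799 0.5226216 ]
[{'centre': [0.4541, -0.2175, 0.0376], 'score': 0.57}]
[{'centre': [0.5037, 0.3485, -0.0002], 'score': 0.61}]
```

View pics/w4.png

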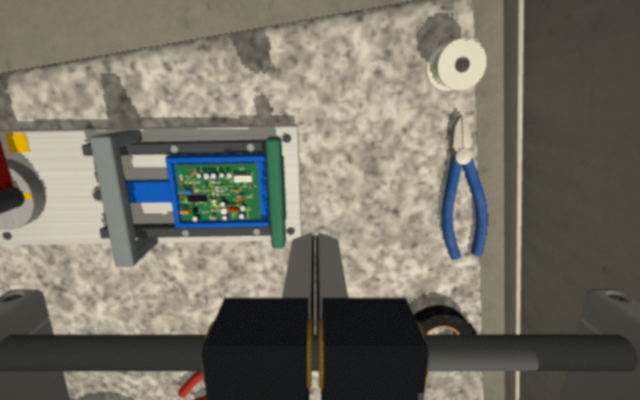

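```bash
python3 - <<'E'
from h import *
m=robot.camera_model('wrist'); o=robot.get_obs(); y=o['ee_rot'][2]
for p in [(282,139),(285,247),(283.5,193)]:
    P=onplane(p,m,.046); d=P-o['tool_pos']
    print(P.round(4),'tool x',d[0]*np.cos(y)+d[1]*np.sin(y),'tool y',d[0]*np.sin(y)-d[1]*np.cos(y))
E
```

```text
[ 0.4954 -0.2242  0.046 ] tool x 0.04786624096512774 tool y -0.026694271535268006
[ 0.4033 -0.2101  0.046 ] tool x -0.0452830164786117 tool y -0.026519955205732332
[ 0.4515 -0.2175  0.046 ] tool x 0.003416431441142685 tool y -0.02661108968436103
```

The plate's rear face runs (282,139)–(285,247): 93 mm wide and square to the tool, 26.6 mm ahead of the finger centre. I'm lowering and pushing.

>>> play_rows:
  translation:
    - [0.05, 0, 0.6]
    - [0, 0, 0.7]
    - [0, 0, 0.7]
    - [0, 0, 0.6]
    - [0, 0, 0.13]
    - [0, -0.15, 0]
    - [0, -0.15, 0]
    - [0, 0, 0]
  twist:
    - [0, 0, 0]
    - [0, 0, 0]
    - [0, 0, 0]
    - [0, 0, 0]
    - [0, 0, 0]
    - [0, 0, 0]
    - [0, 0, 0]
    - [0, 0, 0]
  gripper: [-1, -1, -1, -1, -1, -1, -1, -1]

```text
time: 10.7
tool_pos: [0.4483, -0.2321, 0.2345]
ee_rot: [3.141, -0.003, -0.154]
wrist_force: [-0.8, -0.7, -0.4]
width: 0.0002
finger_force: 0.0
```

>>> play_rows:
  translation:
    - [0, -0.1, 0]
    - [0, -0.1, 0]
    - [0, -0.1, 0]
    - [0, -0.1, 0]
    - [0, -0.1, 0]
    - [0, -0.1, 0]
    - [0, -0.1, 0]
    - [0, -0.1, 0]
  twist:
    - [0, 0, 0]
    - [0, 0, 0]
    - [0, 0, 0]
    - [0, 0, 0]
    - [0, 0, 0]
    - [0, 0, 0]
    - [0, 0, 0]
    - [0, 0, 0]
  gripper: [-1, -1, -1, -1, -1, -1, -1, -1]

```text
time: 11.5
tool_pos: [0.4525, -0.2008, 0.2326]
ee_rot: [-3.142, 0.0, -0.155]
wrist_force: [0.2, -2.7, 2.7]
width: 0.0005
finger_force: 1.4
```

>>> play_rows:
  translation:
    - [0, -0.1, 0]
    - [0, -0.1, 0]
    - [0, -0.1, 0]
    - [0, -0.1, 0]
    - [0, -0.05, 0]
    - [0, -0.05, 0]
  twist:
    - [0, 0, 0]
    - [0, 0, 0]
    - [0, 0, 0]
    - [0, 0, 0]
    - [0, 0, 0]
    - [0, 0, 0]
  gripper: [-1, -1, -1, -1, -1, -1]

```text
time: 12.1
tool_pos: [0.4555, -0.1811, 0.2325]
ee_rot: [-3.141, 0.001, -0.155]
wrist_force: [0.0, -1.8, 1.9]
width: 0.0004
finger_force: 1.3
```

Not at the stop yet, with only 2–3 N. Creeping on.

>>> play_rows:
  translation:
    - [0, -0.04, 0]
    - [0, -0.04, 0]
    - [0, 0, 0]
  twist:
    - [0, 0, 0]
    - [0, 0, 0]
    - [0, 0, 0]
  gripper: [-1, -1, -1]

```text
time: 12.4
tool_pos: [0.4557, -0.1794, 0.2326]
ee_rot: [3.137, 0.001, -0.155]
wrist_force: [-1.3, -7.9, 1.4]
width: 0.0006
finger_force: 3.9
```

>>> play_rows:
  translation:
    - [0, -0.03, 0]
    - [0, -0.03, 0]
    - [0, 0, 0]
  twist:
    - [0, 0, 0]
    - [0, 0, 0]
    - [0, 0, 0]
  gripper: [-1, -1, -1]

```text
time: 12.7
tool_pos: [0.4559, -0.1784, 0.2327]
ee_rot: [3.133, 0.001, -0.155]
wrist_force: [-3.5, -12.8, 0.1]
width: 0.0005
finger_force: 6.5
```

Firm stop at the expected distance. Backing off and checking.

>>> play_rows:
  translation:
    - [0, 0.3, 0]
    - [0, 0.5, 0]
    - [0, 0, -0.8]
    - [0, 0.5, -0.9]
    - [0, 0.6, -0.9]
    - [0, 0, 0]
    - [0, 0, 0]
  twist:
    - [0, 0, 0]
    - [0, 0, 0]
    - [0, 0, 0]
    - [0, 0, 0]
    - [0, 0, 0]
    - [0, 0, 0]
    - [0, 0, 0]
  gripper: [-1, -1, -1, -1, -1, -1, -1]

```text
time: 13.4
tool_pos: [0.4447, -0.251, 0.3368]
ee_rot: [-3.14, -0.001, -0.156]
wrist_force: [0.5, 0.6, -0.9]
width: 0.0003
finger_force: 0.0
```

```bash
python3 - <<'E'
from h import *
o=robot.get_obs(); print(o['time'],o['tool_pos'],o['wrist_force'])
for c in ['wrist','side','scene']:
  im=snap(c,c+'5'); 
  for n in ['push_plate','cam_axis','lever_end','board','board_seat']:
    print(c,n,[(np.round(d['centre'],3).tolist(),round(d['score'],2)) for d in robot.spot_point(n,c)[:2]])
E
```

```text
13.4 [ 0.44472824 -0.25099903  0.33680789] [ 0.51536853  0.60366336 -0.88542278]
wrist push_plate [([0.459, -0.167, 0.038], 0.64)]
wrist cam_axis []
wrist lever_end []
wrist board [([0.466, -0.108, 0.029], 0.68)]
wrist board_seat []
side push_plate [([0.452, -0.166, 0.039], 0.6)]
side cam_axis [([0.483, 0.014, 0.048], 0.97), ([0.42, -0.38, -0.001], 0.32)]
side lever_end [([0.544, 0.011, 0.05], 0.54)]
side board [([0.461, -0.112, 0.026], 0.7)]
side board_seat [([0.468, -0.114, 0.024], 0.68), ([0.46, -0.112, 0.024], 0.67)]
scene push_plate [([0.457, -0.166, 0.036], 0.83)]
scene cam_axis [([0.484, 0.02, 0.042], 0.88)]
scene lever_end []
scene board [([0.469, -0.112, 0.028], 0.53), ([0.333, 0.118, -0.002], 0.43)]
scene board_seat [([0.46, -0.11, 0.03], 0.72)]
```

View pics/wrist5.png

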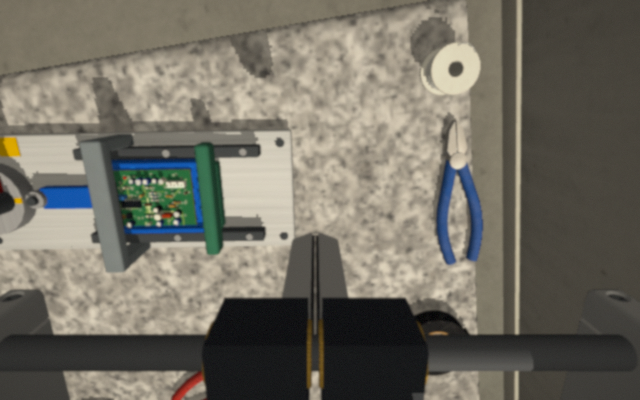

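```bash
python3 - <<'E'
from h import *
m=robot.camera_model('wrist'); im=cv2.imread('pics/wrist5.png'); im4=cv2.imread('pics/w4.png')
f=np.array([np.cos(np.radians(81.8)),np.sin(np.radians(81.8))])
def edge(I):
    h=cv2.inRange(cv2.cvtColor(I,cv2.COLOR_BGR2HSV),(65,120,30),(90,255,255)); return [(r,np.where(h[r,190:300])[0].max()+190) for r in (160,180,200,220,235)]
print(edge(im4),edge(im))
for r,c in edge(im): P=onplane((c+1,r),m,.046); print(P.round(4),'x_f',(P[:2]-[.482,.017])@f*1000+85)
P=onplane((292,200),m,.012);print((P[:2]-[.482,.017])@f*1000+85)
E
```

```text
[(160, np.int64(280)), (180, np.int64(280)), (200, np.int64(282)), (220, np.int64(282)), (235, np.int64(282))] [(160, np.int64(212)), (180, np.int64(218)), (200, np.int64(220)), (220, np.int64(222)), (235, np.int64(220))]
[ 0.4889 -0.1757  0.046 ] x_f -104.78365147098273
[ 0.4723 -0.1767  0.046 ] x_f -108.08509497048553
[ 0.4556 -0.1744  0.046 ] x_f -108.22127966497351
[ 0.4384 -0.1721  0.046 ] x_f -108.36216168410098
[ 0.4255 -0.1673  0.046 ] x_f -105.51581464252601
-163.97920575571692
```

Slide moved about 50 mm, the plate now sitting around column 208. I'll take one last view from right above it, to rule out parallax and see roller, cam and lever together.

>>> play_rows:
  translation:
    - [0, -0.7, 0]
    - [0, -0.7, 0]
    - [0, -0.8, 0]
    - [0, 0, 0]
    - [0, 0, 0]
  twist:
    - [0, 0, 0]
    - [0, 0, 0]
    - [0, 0, 0]
    - [0, 0, 0]
    - [0, 0, 0]
  gripper: [-1, -1, -1, -1, -1]

```text
time: 14.8
tool_pos: [0.4584, -0.1638, 0.3368]
ee_rot: [3.141, -0.0, -0.154]
wrist_force: [0.2, -0.8, -0.8]
width: 0.0003
finger_force: 0.0
```

```bash
python3 - <<'E'
from h import *
im=snap('wrist','w6'); m=robot.camera_model('wrist'); print(robot.get_obs()['tool_pos'])
f=np.array([np.cos(np.radians(81.8)),np.sin(np.radians(81.8))])
h=cv2.inRange(cv2.cvtColor(im,cv2.COLOR_RGB2HSV),(65,120,30),(90,255,255))
for r in (160,180,200,220):
    x=np.where(h[r,295:400])[0]+295
    if len(x): P=onplane((x.max()+1,r),m,.046); print(r,x.min(),x.max(),P.round(4),(P[:2]-[.482,.017])@f*1000+85)
np.save('m6.npy',m,allow_pickle=True)
cv2.imwrite('pics/k6.png',cv2.resize(im[90:290,0:440,::-1],(800,364),interpolation=cv2.INTER_CUBIC))
print([(np.round(d['centre'],3).tolist(),round(d['score'],2)) for d in robot.spot_point('lever_end','wrist')+robot.spot_point('cam_axis','wrist')])
E
```

```text
[ 0.458291   -0.1643548   0.33676915]
160 305 317 [ 0.4897 -0.1716  0.046 ] -100.54275515632571
180 306 317 [ 0.4736 -0.1691  0.046 ] -100.40139225949375
200 306 317 [ 0.457  -0.1666  0.046 ] -100.25523867909041
220 307 318 [ 0.4396 -0.1648  0.046 ] -100.9381819129618
[([0.542, 0.005, 0.049], 0.97), ([0.486, 0.013, 0.045], 0.9)]
```

View pics/k6.png

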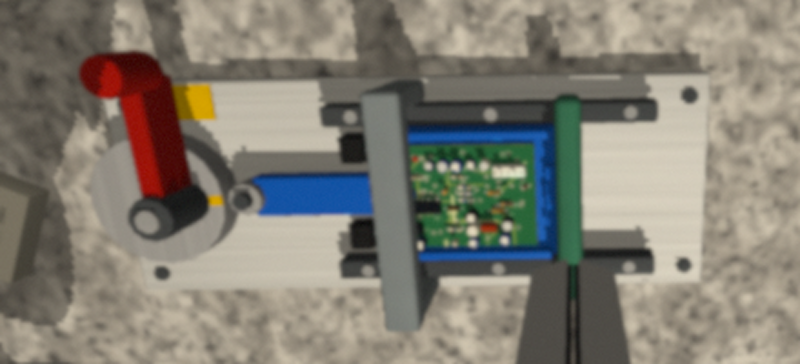

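Plate rear face is now at fixture x ≈ −100 mm, so it has travelled about 50 mm. The roller (crop 245,197) stands just clear of the cam, whose low mark (215,200) faces it, and the lever is over the yellow mark allowing for parallax. The board is in its nest.

```bash
python3 -c "
from bench import robot
print(robot.close_job())"
```

```text
the job is handed in; nothing more can be done
None
```

Job handed in: the lever was pushed round first until the cam was low (within about 2°, over the yellow mark), then the slide was pushed home, about 50 mm onto a firm stop, with the board still in its nest; no verdict came back.

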